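# Cull the sprouted onion and hang up the onion basket

## Task

Pick the sprouted onion out of the wire basket and put it in the food-waste caddy; then, with the basket still standing on the table, swing its folded handle up until it is upright, and hang the basket by the middle of the handle on the hook of the hanger stand with the two good onions still in it. Do not tip the basket over, and leave the other things on the table where they are.

Things in the scene. Friction and masses are not known exactly. Their poses are not given: they have to be found in the camera images.
- basket: Small round steel wire basket, loose, 320 g. Origin: centre of its underside, z up. Outer radius 83 mm at the rim, 66 mm at the floor; rim 78 mm high, floor 6 mm thick, clear floor radius 62 mm. Its swing handle (bail) turns about an axis parallel to y, 82 mm above the underside, in riveted ears that reach out to y = +-94 mm. The handle starts folded over the +x side
- bail (a joint): Angle of the basket's handle (rad): 0 folded flat on the rim over the basket's +x side, 1.57 upright, 3.1 folded over -x. From its pivot axis it points along (cos q, 0, sin q) in the basket's frame. The hinge is slightly stiff (0.022 N m), so the 20 g handle stays where it is left. Starts at 0 to 0.15
- bail_mid (a point): Middle of the handle, on its bar's axis, 122 mm from the pivot axis. An 8 mm round steel bar: its top runs straight and parallel to the basket's y from 14 to 38 mm either side of the middle, 116 mm from the pivot axis; the central 28 mm is a 6 mm hump that seats on a hook. Folded, the top lies 29 mm clear outside the rim: room for a finger. Upright on the table: 204 mm high
- hook_seat (a point): Seat of the hook, where the axis of the handle's bar rests: 253 mm above the table, in a dip about 25 mm long. The hook is an 8 mm steel bar running level along this frame's x, from the post behind (+x) to an upturned tip 24 mm in front (-x), whose top is 280 mm above the table. y is across the hook, z up. A handle is lowered on it from above, across the bar
- sprouted_mid (a point): The sprouted onion (70 g), on its axis, 56 mm above its underside, at the foot of its shoot; z up. Bulb 50 mm across and high, flat base; a firm upright shoot, 13 mm thick at its foot and 10 mm at the top, rises from 50 to 114 mm above the underside, then two leaves spread 36 mm sideways, up to 136 mm; they do not obstruct. It stands in the basket among two good onions and is told by its shoot
- onion_a_mid (a point): One good onion (70 g), in the basket: 50 mm across, 56 mm high, flat base, short dry neck, no shoot. Point on its axis 28 mm above its underside
- onion_b_mid (a point): The other good onion, of the same form. Point on its axis 28 mm above its underside
- caddy: Open food-waste caddy of grey plastic, fixed: 160 x 150 mm (x, y), 110 mm high, walls and floor 4 mm, rim bead up to 172 x 162 mm. Origin: centre of its underside; z up
- tissues: Bystander: packet of tissues, 100 x 225 x 76 mm, origin under its centre
- remote: Bystander: white remote control, 45 x 150 x 18 mm, origin under its centre
- drops: Bystander: small amber dropper bottle, 30 mm across, 74 mm high, origin under its centre
- sugar_bowl: Bystander: lidded glass sugar bowl, 92 mm across, 96 mm high, origin under its centre
- mug: Bystander: white mug, 80 mm across, 92 mm high, handle to its +y, origin under its centre
- pebble_box: Bystander: dark round pill box, 96 mm across, 32 mm high, origin under its centre
- hanger: Black steel hanger stand, heavy, does not move. Origin on the table right below the hook's seat, axes as the hook's. Post 15 mm thick at x = +132 mm; post and hook bar reach up to 256 mm. Foot plate 12 mm thick, x from -45 to +155 mm, 130 mm wide

How it is judged (in metres and radians):
On the way, in this order (a step that is already met when the one before it is completed fails the run):
1. the sprouted onion lies let go in the caddy, the basket still standing on the table (x of sprouted_mid in the frame of caddy between -0.08 and 0.08 m and y of sprouted_mid in the frame of caddy between -0.075 and 0.075 m and height (world z) of sprouted_mid below 0.095 m and contact force between the fingers and sprouted below 0.1 N and height (world z) of basket below 0.012 m), for 0.2 s.
2. the handle has been swung up within about 17 degrees of upright with the basket standing level on the table (value of joint bail between 1.27 and 1.87 rad and height (world z) of basket below 0.012 m and angle between basket's own z axis and vertical below 0.1 rad), for 0.2 s.
At the end, for the whole second after the job is handed in: The basket hangs clear of the table and at rest from the hook, the middle of its handle within 22 mm of the seat of the hook and the basket within about 20 degrees of level, with both good onions in it; the sprouted onion lies in the caddy (distance between bail_mid and hook_seat below 0.022 m and contact force between basket and hanger above 1.5 N and height (world z) of basket above 0.03 m and angle between basket's own z axis and vertical below 0.35 rad and linear speed of basket below 0.1 m/s and z of onion_a_mid in the frame of basket between 0 and 0.075 m and distance between each of onion_a_mid, onion_b_mid and basket below 0.09 m and z of onion_b_mid in the frame of basket between 0 and 0.075 m and x of sprouted_mid in the frame of caddy between -0.08 and 0.08 m and y of sprouted_mid in the frame of caddy between -0.075 and 0.075 m and height (world z) of sprouted_mid below 0.095 m); the robot touches nothing.
It fails at once if the basket is tipped by more than about 37 degrees (angle between basket's own z axis and vertical above 0.65 rad).
It fails at once if another thing on the table is moved by more than 30 mm (distance of any of tissues, remote, drops, sugar_bowl, mug, pebble_box from where it was at the start of the episode above 0.03 m).
It also fails if it takes over 72 s, if anything falls off the work surface, if the arm or the gripper's body presses on something with over 40 N, if the wrist force passes 120 N, or if a joint passes its speed limit or range.

## Robot

A 6-joint arm with a two-finger parallel gripper is mounted at the origin on the work surface. World frame = base frame: x ahead of the robot, y to its left, z up, the work surface at z = 0. Lengths are in m, angles in degrees, forces in N, time in s.
With the tool pointing down it reaches from about 0.375 to 0.75 m from the base axis. Payload 9 kg.
Tool frame: the origin (TCP) lies where the fingers leave the gripper's body, on its centre line; the fingertips stand 73 mm ahead of it and the grasp point (between the pads) lies 54 mm ahead of it (robot.tip_reach is the distance from the TCP to the fingertips, in m); z points along the fingers, y is the direction in which the jaws open and shut (so a half turn about z gives the same grasp; the last joint's range is limited). The gripper opens to 85 mm and grips with 20 to 120 N. Pads are 22 mm wide; open, the fingers measure 114 mm over their backs; the gripper's body (76 mm by 85 mm) begins 54 mm behind the grasp point. The pads swing forward as they close: fully open they stand 13 mm farther back than shut.
Start: joints at [-12.473, 5.964, 5.575, 89.605, 0, 77.527], TCP at [0.6, 0, 0.304] pointing down, gripper open.
Joint ranges: [-171.21, 171.21], [-48.23, 106.86], [-62.78, 66.21], [-105.2, 120.99], [-86.42, 89.51], [-180, 180]. Speed limits (degrees/s): [127.2, 127.2, 147.25, 180, 180, 180].

## Interface

Orientations are given as [roll, pitch, yaw] about the fixed x, y, z axes, in that order (R = Rz(yaw) Ry(pitch) Rx(roll)).
In Python, from plant import robot gives the robot as it stands. Calls block until the motion is done:
- robot.move_pose(position, orientation): joint-space move of the TCP to a pose.
- robot.line_to(position, vel=0.15, rotation=None, guard=None): straight line of the TCP; rotation=None keeps the orientation; vel is the mean speed in m/s. With guard (N) it stops when the force on the tool has changed by that much, and returns True; else False.
- robot.goto_joints(angles): joint-space move.
- robot.set_gripper(opening): finger opening in m; the grip force is fixed at half the most; returns when the fingers have stopped.
- robot.pause(seconds).
- robot.ik(position, orientation): joint angles nearest the present ones, or None.
- robot.observe(): the state.
- robot.grab_frame(name): name is "scene" or "side" or "wrist"; returns the picture (420x560x3 uint8, blue, green, red); there is no depth.
- robot.get_calibration(name): a dict with "vertical_fov" (degrees; the focal length in pixels is half the picture's height over the tangent of half this angle, whatever the lens; pixels are square), "cx", "cy" (the principal point, pixels), "rvec" (rotation vector, rad) and "tvec" (3), from world to camera coordinates, as OpenCV has them. Camera axes: x right, y down, z forward; pixel columns grow to the right and rows downward; lengths in m; the calibration is good to about 2 mm. A picture is of the moment at which its call begins: read the wrist's pose just before it. get_calibration takes no time and is no camera call; for the wrist camera it gives the pose at the moment of the call.
A pose or a line that the arm cannot do raises robot.IKError and nothing moves.
- robot.job_done(): hands the job in, once; it reports no verdict.
The state is a dict: "time": time; "q": joint angles; "qvel": joint speeds; "joint_torque": joint torques, N m; "tool_pos": TCP position; "tcp_rot": TCP orientation; "ft_force": force on the tool from outside, world axes, zero at the start; "torque": the same for the moment, N m; "gripper_width": finger opening in m.
Only numpy, scipy, OpenCV 4.12 (cv2) and the standard library are available. Lean on these libraries where they do the work, as an engineer would, in place of code of your own. Each camera call takes 0.05 s, during which the arm holds its last target. There are 200 camera calls.

## Working session

There is one attempt and no reset: what is moved stays moved. The work goes in short steps, each a Python script; the robot and the scene stay as the last script left them, time stands still between calls to the robot, and variables do not carry over. Pictures are saved under pics/ and viewed, about 8 in all and at most 12, crops included, and the job is handed in when it is done.

```bash
mkdir -p pics; ls
python3 - <<'E'
from plant import robot
import cv2
for n in("scene","side"):
    f=robot.grab_frame(n);cv2.imwrite(f"pics/{n}0.png",f);print(n,robot.get_calibration(n))
print(robot.get_calibration("wrist"))
cv2.imwrite("pics/wrist0.png",robot.grab_frame("wrist"));print(robot.observe())
E
```

```text
pics
scene {'vertical_fov': 47.48731680112168, 'cx': 282.9489775044307, 'cy': 210.1195150561693, 'rvec': array([ 2.15655871,  0.7603176 , -0.37603859]), 'tvec': array([-0.41466824, -0.07816564,  1.47962736])}
side {'vertical_fov': 53.678498332773025, 'cx': 284.9538325409514, 'cy': 207.94031811182953, 'rvec': array([ 1.9970131 , -0.84066961,  0.48576762]), 'tvec': array([-0.35134776,  0.345464  ,  0.92125583])}
{'vertical_fov': 60.91184062857739, 'cx': 283.11886639920857, 'cy': 208.8426139624828, 'rvec': array([-2.82200039e+00, -3.42745808e-04,  1.73883689e-03]), 'tvec': array([-0.59870078, -0.04023325,  0.37970339])}
{'time': 0.15, 'q': array([-1.24715844e+01,  5.99237557e+00,  5.54009862e+00,  8.96041255e+01,
        4.54176770e-04,  7.75270246e+01]), 'qvel': array([ 0.05206638, -0.09058076,  0.11798482, -0.0127841 ,  0.02127991,
        0.07780008]), 'joint_torque': array([ 3.56894714e-03, -5.57353413e+01,  5.04006886e+01,  1.24952567e-02,
       -2.60494489e-04,  1.42527287e-05]), 'tool_pos': array([5.99837914e-01, 6.51307787e-05, 3.03311333e-01]), 'tcp_rot': array([-1.79945027e+02, -1.26251951e-02,  9.00013848e+01]), 'ft_force': array([ 0.52955689,  0.35944916, -0.45280442]), 'torque': array([-0.03153713, -0.05625034, -0.0377701 ]), 'gripper_width': 0.08541847426859432}
```

View pics/scene0.png

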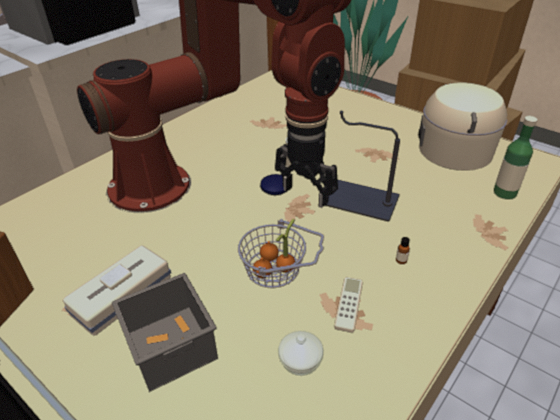

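View pics/side0.png

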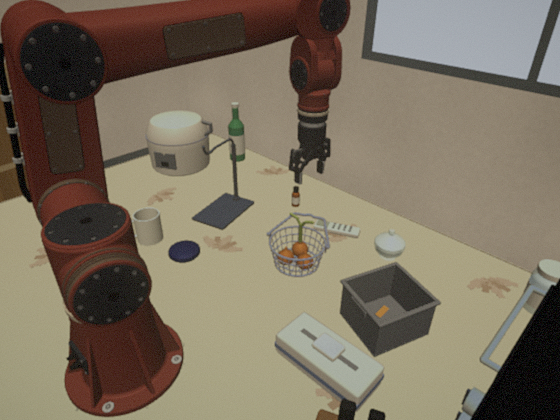

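```bash
cat > h.py <<'E'
from plant import robot
import numpy as np, cv2
def K(c): 
    f=210/np.tan(np.radians(c["vertical_fov"])/2); return np.array([[f,0,c["cx"]],[0,f,c["cy"]],[0,0,1]])
def ray(c,p):
    R=cv2.Rodrigues(np.array(c["rvec"]))[0]; d=R.T@np.linalg.solve(K(c),[p[0],p[1],1]); return -R.T@np.array(c["tvec"]),d/np.linalg.norm(d)
def plane(c,p,z):
    o,d=ray(c,p); return o+d*(z-o[2])/d[2]
def tri(c1,p1,c2,p2):
    o1,d1=ray(c1,p1);o2,d2=ray(c2,p2)
    t=np.linalg.lstsq(np.c_[d1,-d2],o2-o1,rcond=None)[0]
    a,b=o1+t[0]*d1,o2+t[1]*d2; return (a+b)/2,np.linalg.norm(a-b)
def proj(c,P): return cv2.projectPoints(np.float64(P).reshape(-1,3),np.array(c["rvec"]),np.array(c["tvec"]),K(c),None)[0].reshape(-1,2)
E
python3 - <<'E'
from h import *
s,d=robot.get_calibration("scene"),robot.get_calibration("side")
S=cv2.imread("pics/scene0.png");D=cv2.imread("pics/side0.png")
a=cv2.resize(S[210:300,225:335],None,fx=3.6,fy=3.6,interpolation=2)
b=cv2.resize(D[200:290,250:360],None,fx=3.6,fy=3.6,interpolation=2)
e=cv2.resize(S[95:220,310:420],None,fx=2.2,fy=2.2,interpolation=2)
g=cv2.resize(D[125:235,185:265],None,fx=2.5,fy=2.5,interpolation=2)
im=np.zeros((600,800,3),np.uint8)
for k,x,y in((a,0,0),(b,400,0),(e,0,325),(g,400,325)): im[y:y+k.shape[0],x:x+k.shape[1]]=k[:600-y]
cv2.imwrite("pics/c1.png",im)
print("basket rim",plane(s,(272,246),.078),plane(d,(299,238),.078))
print("hook",tri(s,(345,118),d,(207,152)),"post top",tri(s,(396,136),d,(233,140)))
for p in((118,318),(197,281),(213,325),(135,353)): print("caddy",plane(s,p,.11))
for p in((341,298),(386,269),(436,300),(376,323)): print("caddy d",plane(d,p,.11))
E
```

```text
basket rim [ 0.52924744 -0.03303531  0.078     ] [ 0.53988154 -0.02306223  0.078     ]
hook (array([0.48902095, 0.32143205, 0.25490815]), np.float64(0.003347732519225714)) post top (array([0.62511457, 0.35763517, 0.23873647]), np.float64(0.007430893025500193))
caddy [ 0.44495492 -0.40610885  0.11      ]
caddy [ 0.49549078 -0.24051315  0.11      ]
caddy [ 0.60498636 -0.29988956  0.11      ]
caddy [ 0.53725577 -0.43505323  0.11      ]
caddy d [ 0.40203591 -0.27667582  0.11      ]
caddy d [ 0.56323936 -0.29462972  0.11      ]
caddy d [ 0.55019886 -0.43535418  0.11      ]
caddy d [ 0.39471147 -0.37589653  0.11      ]
```

View pics/c1.png

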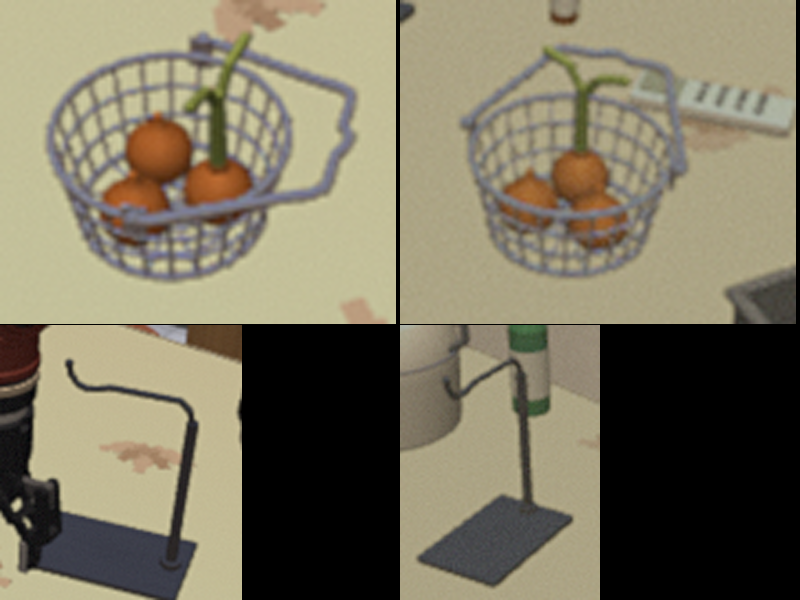

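Run:
```python
from h import *
s,d=robot.get_calibration("scene"),robot.get_calibration("side")
for n,z,a,b in [("earL",.082,(280.8,223.3),(268.9,234.2)),("earR",.082,(261.9,271.7),(326.9,249.4)),("mid",.086,(321.4,246.1),(309.7,216.1)),("foot",.062,(285.3,256.7),(300.3,242.2)),("top",.12,(285.3,237),(300.3,225)),
 ("tip",.28,(340.9,111.8),(204.2,146.2)),("seat",.253,(350,123.2),(208.2,152.6)),("posttop",.25,(397.3,135.9),(233.8,143.8)),("postbase",.012,(388.2,202.7),(236.2,198.2))]:
    print(n,tri(s,a,d,b),plane(s,a,z)[:2],plane(d,b,z)[:2])
def comp(im,c,m,z):
    k,l,st,ce=cv2.connectedComponentsWithStats(m.astype(np.uint8))
    i=1+np.argmax(st[1:,4]); print(st[i],plane(c,ce[i],z))
```

```text
earL (array([0.49077354, 0.0489685 , 0.07703425]), np.float64(0.0055353332284786075)) [0.49601172 0.040923  ] [0.48762611 0.04788295]
earR (array([ 0.56201186, -0.10847859,  0.07186618]), np.float64(0.0016936348542209113)) [ 0.5682513  -0.11437857] [ 0.55075105 -0.11738352]
mid (array([0.63348824, 0.02118439, 0.09409508]), np.float64(0.007845594911528688)) [0.62709781 0.03346818] [0.64019518 0.02363126]
foot (array([ 0.55706057, -0.0155729 ,  0.04793184]), np.float64(0.004019889796256488)) [ 0.56692256 -0.02896384] [ 0.54384949 -0.02527184]
top (array([ 0.55564243, -0.01341851,  0.10991877]), np.float64(0.0025729327215228237)) [ 0.56325629 -0.02354492] [ 0.54528053 -0.02133459]
tip (array([0.47879065, 0.31657784, 0.27543726]), np.float64(0.003251248830752907)) [0.48491741 0.30610391] [0.474494   0.31130903]
seat (array([0.50099296, 0.33054995, 0.24297822]), np.float64(0.0030305021705354894)) [0.51152286 0.31213154] [0.4896433  0.31531466]
posttop (array([0.62637901, 0.36008778, 0.23072701]), np.float64(0.006202851556798927)) [0.63807326 0.33528842] [0.5941445  0.31835044]
postbase (array([0.62941067, 0.36531652, 0.01151996]), np.float64(1.0008293281715111e-05)) [0.62966124 0.364756  ] [0.62889419 0.36467125]
```

View pics/wrist0.png

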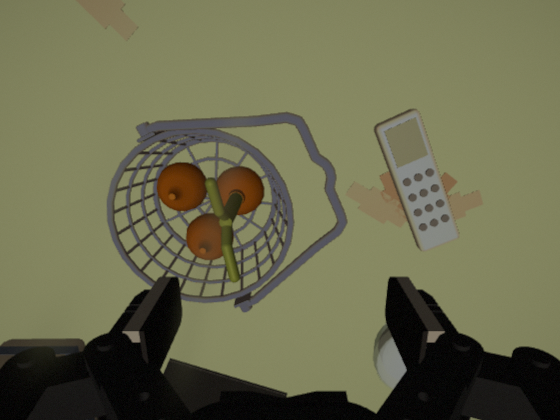

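Run:
```python
from h import *
w=robot.get_calibration("wrist");s,d=robot.get_calibration("scene"),robot.get_calibration("side")
print(ray(w,(283,209)))
a=plane(w,(146,130),.084);b=plane(w,(244,303),.084);m=plane(w,(329,175),.09)
c=(a+b)/2;print(a,b,m,c,"ears",np.linalg.norm(a-b),"mid",np.linalg.norm((m-c)[:2]),"yaw ears",np.degrees(np.arctan2(*(a-b)[1::-1]))-90,"yaw mid",np.degrees(np.arctan2(*(m-c)[1::-1])))
print("foot",plane(w,(237,195),.062),"top",plane(w,(228,219),.12))
for x in ((.062,(237,195),(285.3,256.7),(300.3,242.2)),(.12,(228,219),(285.3,237),(300.3,225))): print(tri(w,x[1],s,x[2]),tri(w,x[1],d,x[3]))
# rim ellipse
print("rim c",plane(w,(201,214),.078),plane(w,(108,205),.078),plane(w,(293,210),.078))
```

```text
(array([0.59918225, 0.08111958, 0.37247809]), array([-0.00132047, -0.31463624, -0.9492114 ]))
[0.49011303 0.05147232 0.084     ] [ 0.56241499 -0.10684358  0.084     ] [0.63594536 0.01643205 0.09      ] [ 0.52626401 -0.02768563  0.084     ] ears 0.17404452306604068 mid 0.1182216890853913 yaw ears 24.545907183747616 yaw mid 21.911717449657694
foot [ 0.55715502 -0.00847429  0.062     ] top [ 0.55747746 -0.01050693  0.12      ]
(array([ 0.55456861, -0.01404049,  0.04265048]), np.float64(7.206158893802756e-05)) (array([ 0.55621453, -0.01310134,  0.04897941]), np.float64(0.0023785965457169198))
(array([ 0.55571319, -0.01443599,  0.10912742]), np.float64(6.847944409144573e-05)) (array([ 0.55560195, -0.01323802,  0.11122299]), np.float64(0.001232533465551181))
rim c [ 0.52719131 -0.0211178   0.078     ] [ 0.44723475 -0.01290198  0.078     ] [ 0.60746704 -0.01740397  0.078     ]
```

Run:
```python
from h import *
import json
def jd(c): return {k:(v.tolist() if hasattr(v,"tolist") else v) for k,v in c.items()}
cal={}
O=[180,0,90]
for n,p in (("basket",[.535,.03,.40]),("caddy",[.5,-.27,.40]),("hook",[.5,.37,.45])):
    if robot.ik(p,O) is None: p[2]=.4
    try: robot.move_pose(p,O)
    except robot.IKError as e: print(n,e);continue
    robot.pause(.3); cal[n]=jd(robot.get_calibration("wrist")); cv2.imwrite(f"pics/w_{n}.png",robot.grab_frame("wrist"))
    if n=="caddy": cv2.imwrite("pics/s_clear.png",robot.grab_frame("scene"));cv2.imwrite("pics/d_clear.png",robot.grab_frame("side"))
json.dump(cal,open("cal.json","w"));o=robot.observe();print(o["time"],o["tool_pos"])
m=np.hstack([cv2.imread(f"pics/w_{n}.png") for n in("caddy","hook")]);cv2.imwrite("pics/m1.png",cv2.resize(m,(800,300),interpolation=3))
```

```text
5.3 [0.5001576  0.36977729 0.45000468]
```

View pics/w_basket.png

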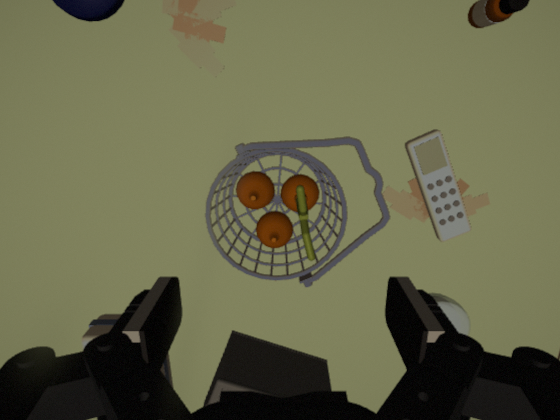

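View pics/m1.png

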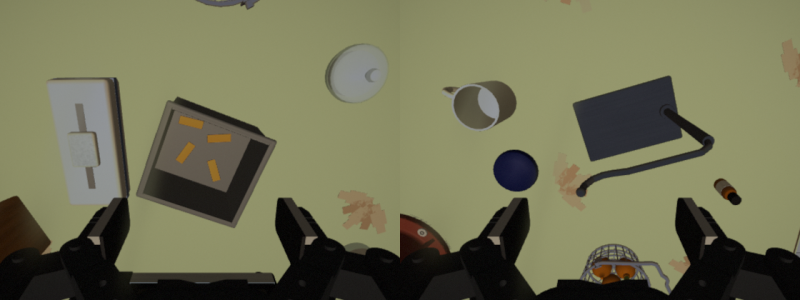

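Run:
```python
from h import *
import json
C=json.load(open("cal.json"));s,d=robot.get_calibration("scene"),robot.get_calibration("side")
w=C["basket"]
a=plane(w,(240,148),.084);b=plane(w,(307,283),.084);m=plane(w,(377.5,187),.09);c=(a+b)/2
print("basket",a,b,m,c,np.linalg.norm(a-b),np.linalg.norm((m-c)[:2]),np.degrees(np.arctan2(*(a-b)[1::-1]))-90,np.degrees(np.arctan2(*(m-c)[1::-1])))
print("rimL/R",plane(w,(206.5,207),.078),plane(w,(348.5,207),.078))
print("bulb",plane(w,(300,193),.035),"top",plane(w,(302,189),.12))
w=C["caddy"];P=np.array([plane(w,p,.11) for p in((248,140),(385,197),(329,316),(193,272))])
print("caddy",P[:,:2],P.mean(0),np.linalg.norm(P-np.roll(P,-1,0),axis=1))
w=C["hook"];P=np.array([plane(w,p,.012) for p in((243.6,145.6),(375,108),(393,189),(267,224))])
print("plate",P[:,:2],P.mean(0),np.linalg.norm(P-np.roll(P,-1,0),axis=1),[np.degrees(np.arctan2(*(P[j]-P[i])[1::-1])) for i,j in((0,1),(3,2))])
print("tip",plane(w,(254.8,268.8),.276),"bend",plane(w,(431,200),.252),"base",plane(w,(372,155),.012))
print("tip tri",tri(w,(254.8,268.8),s,(340.9,111.8)),tri(w,(254.8,268.8),d,(204.2,146.2)))
# side crops again
S=cv2.imread("pics/s_clear.png");D=cv2.imread("pics/d_clear.png")
W=cv2.imread("pics/w_hook.png");W2=cv2.imread("pics/w_basket.png")
r=lambda I,k:cv2.resize(I,None,fx=k,fy=k,interpolation=2)
im=np.zeros((600,800,3),np.uint8)
for k,x,y in((r(W[180:290,240:450],1.9),0,0),(r(W2[130:295,195:395],2),400,0),(r(S[100:150,325:410],4.6),0,220),(r(D[130:175,190:250],6),400,330)):
    k=k[:600-y,:800-x]; im[y:y+k.shape[0],x:x+k.shape[1]]=k
cv2.imwrite("pics/c2.png",im)
```

```text
basket [0.48746715 0.05254289 0.084     ] [ 0.56268541 -0.11109573  0.084     ] [0.63675873 0.01099781 0.09      ] [ 0.52507628 -0.02927642  0.084     ] 0.18009826304519952 0.11872229147954655 24.686388738432186 19.830003775962815
rimL/R [ 0.44565988 -0.01594355  0.078     ] [ 0.60870133 -0.01587776  0.078     ]
bulb [ 0.55481928 -0.01135508  0.035     ] top [0.55279013 0.01682312 0.12      ]
caddy [[ 0.46462985 -0.23497042]
 [ 0.60649264 -0.29395243]
 [ 0.55387733 -0.43994174]
 [ 0.39836116 -0.38219712]] [ 0.50584024 -0.33776543  0.11      ] [0.1536357  0.15518134 0.16589069 0.16145352]
plate [[0.44362452 0.37694282]
 [0.62517661 0.42803195]
 [0.66082761 0.31340256]
 [0.47494885 0.25856371]] [0.5511444  0.34423526 0.012     ] [0.18860345 0.12004537 0.19379941 0.12245338] [np.float64(15.7167107829319), np.float64(16.437369473907072)]
tip [0.47795528 0.32227247 0.276     ] bend [0.61505618 0.36950191 0.252     ] base [0.62608786 0.36352569 0.012     ]
tip tri (array([0.4770755 , 0.31966488, 0.27160126]), np.float64(0.0010777209665582637)) (array([0.47920686, 0.32088183, 0.27514161]), np.float64(0.003181493877044885))
```

View pics/c2.png

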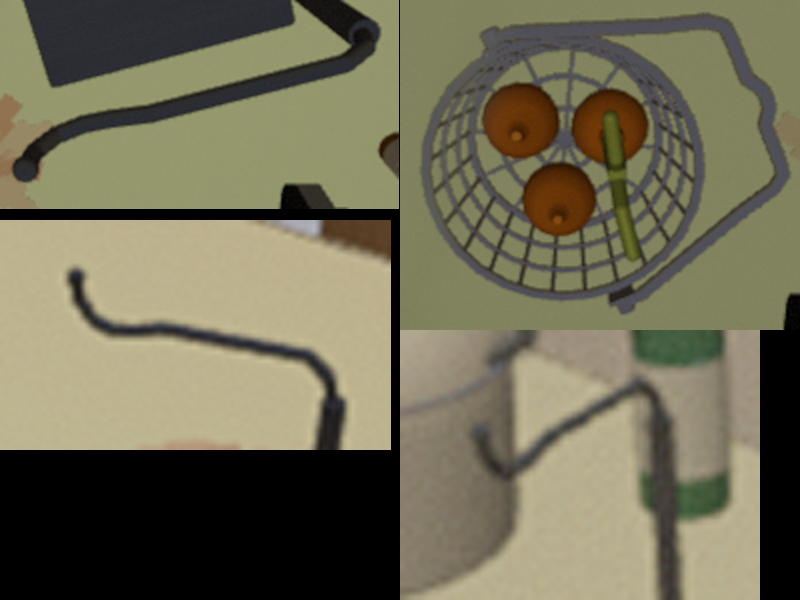

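```bash
cat >> h.py <<'E'
def und(c,p,k):
    f=K(c)[0,0];x=(np.array(p,float)-[c["cx"],c["cy"]])/f; r=np.hypot(*x)
    return x*(1+k*r*r)*f+[c["cx"],c["cy"]]
E
python3 - <<'E'
from h import *
import json
C=json.load(open("cal.json"))
for k in (0,.1,.2,.3,.33,.4,.5,.6):
    L=lambda w,P,z:(lambda Q:np.linalg.norm(Q-np.roll(Q,-1,0),axis=1).round(4))(np.array([plane(w,und(w,p,k),z) for p in P]))
    w=C["basket"]
    print(k,"plate",L(C["hook"],((243.6,145.6),(375,108),(393,189),(267,224)),.012),"caddy",L(C["caddy"],((248,140),(385,197),(329,316),(193,272)),.11),
    "ears",L(w,((240,148),(307,283)),.084)[0],"rim",L(w,((206.5,207),(348.5,207)),.078)[0])
E
```

```text
0 plate [0.1886 0.12   0.1938 0.1225] caddy [0.1536 0.1552 0.1659 0.1615] ears 0.1801 rim 0.163
0.1 plate [0.1909 0.1216 0.1954 0.1229] caddy [0.1547 0.1568 0.1677 0.1628] ears 0.1809 rim 0.1637
0.2 plate [0.1931 0.1231 0.197  0.1233] caddy [0.1557 0.1585 0.1696 0.1641] ears 0.1818 rim 0.1644
0.3 plate [0.1954 0.1246 0.1985 0.1238] caddy [0.1567 0.1602 0.1714 0.1655] ears 0.1826 rim 0.165
0.33 plate [0.196  0.1251 0.199  0.1239] caddy [0.157  0.1607 0.172  0.1659] ears 0.1829 rim 0.1652
0.4 plate [0.1976 0.1262 0.2001 0.1242] caddy [0.1577 0.1618 0.1733 0.1668] ears 0.1835 rim 0.1657
0.5 plate [0.1999 0.1277 0.2017 0.1247] caddy [0.1588 0.1635 0.1751 0.1682] ears 0.1843 rim 0.1663
0.6 plate [0.2021 0.1292 0.2033 0.1251] caddy [0.1598 0.1652 0.177  0.1695] ears 0.1851 rim 0.167
```

Run:
```python
from h import *
import json
C=json.load(open("cal.json"))
s,d=robot.get_calibration("scene"),robot.get_calibration("side");w=C["hook"]
for ks in(0,.33):
  k=ks
  print(k)
  for n,z,a,b in [("mid",.086,(321.4,246.1),(309.7,216.1)),("foot.056",.062,(285.3,256.7),(300.3,242.2)),("top.12",.12,(285.3,237),(300.3,225)),
 ("tip.276",.276,(341.6,111.8),(203.6,146.8)),("posttop",.25,(397.3,135.9),(233.8,143.8)),("postbase.012",.012,(388.2,202.7),(236.2,198.2))]:
    print(n,*tri(s,und(s,a,k),d,und(d,b,k)))
k=.35
t=und(w,(253.2,268.4),k)
print("tip w",plane(w,t,.276),tri(w,t,s,(341.6,111.8)),tri(w,t,s,und(s,(341.6,111.8),.33)),tri(w,t,d,und(d,(203.6,146.8),.33)))
a=plane(w,und(w,(319,239.5),k),.253);b=plane(w,und(w,(419,212.6),k),.253);print("bar",a,b,np.degrees(np.arctan2(*(b-a)[1::-1])))
P=np.array([plane(w,und(w,p,k),.012) for p in((243.6,145.6),(375,108),(393,189),(267,224))]);c=P.mean(0)
for y in (np.degrees(np.arctan2(*(P[1]-P[0])[1::-1])),np.degrees(np.arctan2(*(P[2]-P[3])[1::-1]))): print("plate c",c,y,"seat",c[:2]-.055*np.array([np.cos(np.radians(y)),np.sin(np.radians(y))]))
print("base",plane(w,und(w,(372,155),k),.012))
w=C["basket"];U=lambda p,z:plane(w,und(w,p,k),z)
a=U((240,148),.084);b=U((307,283),.084);m=U((378,184),.09);c=(a+b)/2
print("basket",c,m,np.linalg.norm((m-c)[:2]),np.degrees(np.arctan2(*(a-b)[1::-1]))-90,np.degrees(np.arctan2(*(m-c)[1::-1])))
print("rimL/R",(U((206.5,207),.078)+U((348.5,207),.078))/2,"top/bot",(U((278,148),.078)+U((278,278),.078))/2)
print("bulb",U((300,193.5),.032),"top",U((303.5,216),.12),"others",U((255,190),.03),U((275,229),.03))
w=C["caddy"];print("caddy",np.mean([plane(w,und(w,p,k),.11) for p in((248,140),(385,197),(329,316),(193,272))],0))
```

```text
0
mid [0.63348824 0.02118439 0.09409508] 0.007845594911528688
foot.056 [ 0.55706057 -0.0155729   0.04793184] 0.004019889796256488
top.12 [ 0.55564243 -0.01341851  0.10991877] 0.0025729327215228237
tip.276 [0.47857715 0.32011745 0.2731347 ] 0.0018624137144536035
posttop [0.62637901 0.36008778 0.23072701] 0.006202851556798927
postbase.012 [0.62941067 0.36531652 0.01151996] 1.0008293281715111e-05
0.33
mid [0.63385992 0.02133184 0.09378241] 0.007774724849053761
foot.056 [ 0.55716315 -0.01566957  0.04757909] 0.004038175248356505
top.12 [ 0.55567302 -0.01345056  0.10986355] 0.0025647767740736853
tip.276 [0.47756944 0.32657008 0.27549113] 0.0016881487323293042
posttop [0.62979823 0.36862612 0.23191779] 0.00982628894772179
postbase.012 [0.63208011 0.37046662 0.00918793] 0.0014662902067750071
tip w [0.47645574 0.32199693 0.276     ] (array([0.47701885, 0.32038775, 0.27193019]), np.float64(0.0020866736819631533)) (array([0.47785728, 0.32312723, 0.27668492]), np.float64(0.0029357600262670306)) (array([0.47601594, 0.3234806 , 0.27797333]), np.float64(0.0015001524351768956))
bar [0.52863999 0.33633625 0.253     ] [0.6119633  0.35927797 0.253     ] 15.394025886821963
plate c [0.5537518  0.34651165 0.012     ] 16.70649956028332 seat [0.50107336 0.33070085]
plate c [0.5537518  0.34651165 0.012     ] 16.28644996265341 seat [0.50095886 0.33108747]
base [0.62965785 0.36580142 0.012     ]
basket [ 0.52500231 -0.02963042  0.084     ] [0.63968718 0.01510611 0.09      ] 0.12310148550879593 24.67196284713745 21.309872892456475
rimL/R [ 0.52691171 -0.01587978  0.078     ] top/bot [ 0.52766148 -0.02830198  0.078     ]
bulb [ 0.55499957 -0.01283098  0.032     ] top [ 0.55483707 -0.01203081  0.12      ] others [ 0.49775574 -0.00875252  0.03      ] [ 0.5228523  -0.06200249  0.03      ]
caddy [ 0.50613412 -0.33943678  0.11      ]
```

Run:
```python
from h import *
O=[180,0,23]
S=(.555,-.0125)
robot.move_pose([*S,.32],O); print(robot.observe()["q"])
robot.line_to([*S,.152],guard=8)
robot.set_gripper(0.0); o=robot.observe(); print(o["gripper_width"],o["tool_pos"],o["ft_force"])
robot.line_to([*S,.31]); o=robot.observe(); print(o["gripper_width"],o["ft_force"],o["time"])
cv2.imwrite("pics/lift_s.png",robot.grab_frame("scene"))
robot.line_to([.506,-.339,.31],vel=.2)
```

```text
[-1.47063015e+01 -1.65117724e+00 -4.80264424e-01  9.11218338e+01
  1.45127168e-02  1.42192672e+02]
0.00920790016772311 [ 0.55507564 -0.01258362  0.15210597] [ 0.97808979 -0.81575818  0.48932965]
0.009007620246400054 [ 0.24081557 -0.10776106 -1.49648029] 9.95
```

Run:
```python
from h import *
o=robot.observe(); print(o["gripper_width"],o["ft_force"])
print(robot.line_to([.506,-.339,.172],guard=8)); o=robot.observe(); print(o["tool_pos"],o["ft_force"])
robot.set_gripper(.085); robot.line_to([.506,-.339,.33],vel=.2)
robot.move_pose([.5,-.2,.40],[180,0,90]); robot.pause(.2)
a=robot.grab_frame("scene"); b=robot.grab_frame("wrist")
r=lambda I:cv2.resize(I,(400,300),interpolation=3)
cv2.imwrite("pics/after.png",np.hstack([r(a[180:390,90:370]),r(b)]));print(robot.observe()["time"])
```

```text
0.009644473709974755 [ 0.43458721  0.83832918 -0.63640472]
False
[ 0.50644285 -0.33940379  0.17326363] [ 0.12647897 -0.3959904  -0.22182441]
15.7583
```

View pics/after.png

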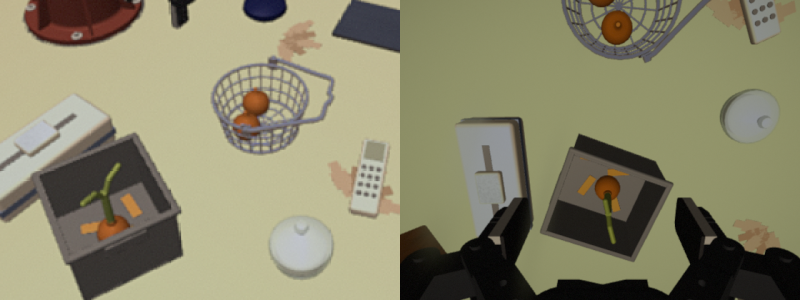

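```bash
cat >> h.py <<'E'
from scipy.spatial.transform import Rotation as Rn
BC=np.array([.526,-.029,0]); BY=np.radians(22.5)
bx=np.array([np.cos(BY),np.sin(BY),0]);by=np.array([-np.sin(BY),np.cos(BY),0]);bz=np.array([0,0,1.])
def scoop(t):
    "orientation, finger dir, upper normal; fingers point to -bx and down, t from vertical"
    d=-np.sin(t)*bx-np.cos(t)*bz; n=-np.cos(t)*bx+np.sin(t)*bz
    R=np.c_[np.cross(by,d),by,d]; R2=np.c_[-R[:,0],-by,d]
    return [Rn.from_matrix(M).as_euler("xyz",degrees=True) for M in(R,R2)],d,n
def tcp(q,t,clear=0.,back=0.,along=.015,r=.122):
    _,d,n=scoop(t); P=BC+.082*bz+r*(np.cos(q)*bx+np.sin(q)*bz)
    return P-n*(.015+clear)-d*(robot.tip_reach-along+back)
E
python3 - <<'E'
from h import *
print(robot.tip_reach)
for tt in(30,35,40,45,50):
    t=np.radians(tt)
    for i in(0,1):
        o=scoop(t)[0][i]; r=[]
        for a in((.05,t,.012,.1),(.05,t,.012),(.4,t),(.8,t),(1.2,t),(1.57,t),(1.57,t,.03,.08)):
            j=robot.ik(tcp(*a),o); r.append(None if j is None else np.round(j).astype(int).tolist())
        print(tt,i,o.round(1),r)
E
```

```text
0.0726
30 0 [ 180.   -30.  -157.5] [None, [-3, 62, 57, 112, -13, -23], [-4, 56, 52, 114, -13, -23], [-5, 48, 45, 114, -13, -24], [-7, 39, 35, 112, -14, -26], [-8, 30, 23, 110, -15, -27], None]
30 1 [180.   30.   22.5] [None, [-3, 62, 57, 112, -13, 157], [-4, 56, 52, 114, -13, 157], [-5, 48, 45, 114, -13, 156], [-7, 39, 35, 112, -14, 154], [-8, 30, 23, 110, -15, 153], None]
35 0 [ 180.   -35.  -157.5] [None, None, None, [-4, 57, 56, 121, -15, -23], [-6, 46, 42, 118, -16, -24], [-8, 36, 30, 115, -17, -25], None]
35 1 [180.   35.   22.5] [None, None, None, [-4, 57, 56, 121, -15, 157], [-6, 46, 42, 118, -16, 156], [-8, 36, 30, 115, -17, 155], None]
40 0 [ 180.   -40.  -157.5] [None, None, None, None, None, [-7, 42, 36, 120, -18, -23], None]
40 1 [180.   40.   22.5] [None, None, None, None, None, [-7, 42, 36, 120, -18, 157], None]
45 0 [-180.   -45.  -157.5] [None, None, None, None, None, None, None]
45 1 [180.   45.   22.5] [None, None, None, None, None, None, None]
50 0 [-180.   -50.  -157.5] [None, None, None, None, None, None, None]
50 1 [180.   50.   22.5] [None, None, None, None, None, None, None]
```

Run:
```python
from h import *
t=np.radians(30);o=scoop(t)[0][1]
p0=tcp(.05,t,.004,r=.124); out=p0+.035*bx; hi=out+.1*bz
r=lambda p:print(p.round(3),robot.ik(p,o))
for k in(.02,.025,.03,.035): print(k,robot.ik(p0+k*bx,o) is not None)
for z in(.05,.1): r(out+z*bz); r(p0+.02*bx+z*bz)
e=tcp(1.57,t,r=.124); r(e); r(e+.04*bx); r(e+.04*bx+.08*bz)
t=np.radians(25);print(25,robot.ik(tcp(.05,t,.004,r=.124)+.035*bx,scoop(t)[0][1]))
```

```text
0.02 False
0.025 False
0.03 False
0.035 False
[0.715 0.049 0.179] None
[0.701 0.043 0.179] None
[0.715 0.049 0.229] None
[0.701 0.043 0.229] None
[ 0.565 -0.013  0.248] [ -8.46085812  30.03507412  23.68679315 109.99121533 -14.90553741
 152.54561187]
[0.602 0.002 0.248] [ -6.76634613  38.07533407  34.4288169  113.08583557 -14.14845057
 154.11167414]
[0.602 0.002 0.328] None
25 [ -3.2002267   61.66326115  58.28997176 109.41780053 -10.56050518
 156.43408973]
```

```bash
cat >> h.py <<'E'
def grip(q,a,r=.116,y=-.027,back=0.,sgn=1,c=None):
    "TCP pose gripping the handle's bar at angle q, tool tilted a toward -bx"
    c=BC if c is None else c
    d=-np.sin(a)*bx-np.cos(a)*bz; ty=np.cos(a)*bx-np.sin(a)*bz; ty=sgn*ty
    R=np.c_[np.cross(ty,d),ty,d]
    P=c+.082*bz+r*(np.cos(q)*bx+np.sin(q)*bz)+y*by
    return P-d*(.054+back), Rn.from_matrix(R).as_euler("xyz",degrees=True)
E
python3 - <<'E'
from h import *
for s in(1,-1):
  for t0 in(0,15,25):
    print(s,t0)
    for q in(-1,.08,.4,.8,1.2,1.55,9):
        a=np.radians(t0)-(np.clip(q,.08,1.55)-.08)
        p,o=grip(np.clip(q,.08,1.55),a,back=.1 if q in(-1,9) else 0,sgn=s); j=robot.ik(p,o)
        print(q,p.round(3),o.round(0),None if j is None else j.round())
E
```

```text
1 0
-1 [ 0.643 -0.01   0.245] [180.   0. 113.] [-12.  13.   8.  84.   0.  55.]
0.08 [ 0.643 -0.01   0.145] [180.   0. 113.] [-12.  15.  -1.  74.   0.  55.]
0.4 [ 0.619 -0.02   0.178] [162.   0. 112.] [-18.  -6. -22.  61.  12.  51.]
0.8 [ 0.578 -0.037  0.206] [139.   0. 113.] [-29. -33. -46.  49.  31.  47.]
1.2 [ 0.53  -0.056  0.214] [116.   0. 112.] None
1.55 [ 0.489 -0.074  0.203] [ 96.   0. 112.] None
9 [ 0.397 -0.112  0.213] [ 96.   0. 112.] [-76. -20. -57. 107.  80. -55.]
1 15
-1 [0.68  0.006 0.24 ] [-165.    0.  112.] [ -8.  37.  36. 102.  -8.  60.]
0.08 [ 0.656 -0.004  0.143] [-165.    0.  112.] [-9. 33. 20. 90. -8. 59.]
0.4 [ 0.632 -0.014  0.181] [177.   0. 112.] [-14.   9.  -4.  74.   2.  54.]
0.8 [ 0.589 -0.032  0.214] [154.   0. 113.] [-23. -19. -31.  60.  18.  47.]
1.2 [ 0.537 -0.053  0.225] [131.   0. 112.] [-37. -48. -55.  52.  41.  42.]
1.55 [ 0.492 -0.072  0.217] [111.   0. 113.] None
9 [ 0.406 -0.108  0.253] [111.   0. 113.] None
1 25
-1 [0.703 0.015 0.231] [-155.    0.  112.] None
0.08 [ 0.664 -0.001  0.14 ] [-155.    0.  112.] [ -7.  47.  37. 102. -12.  63.]
0.4 [ 0
[... 1155 characters left out ...]
-31.   60.   18. -133.]
1.2 [ 0.537 -0.053  0.225] [-131.    0.  -68.] [ -37.  -48.  -55.   52.   41. -138.]
1.55 [ 0.492 -0.072  0.217] [-111.    0.  -68.] None
9 [ 0.406 -0.108  0.253] [-111.    0.  -68.] None
-1 25
-1 [0.703 0.015 0.231] [155.   0. -68.] None
0.08 [ 0.664 -0.001  0.14 ] [155.   0. -68.] [  -7.   47.   37.  102.  -12. -117.]
0.4 [ 0.641 -0.011  0.181] [173.   0. -68.] [ -11.   20.    9.   84.   -4. -124.]
0.8 [ 0.597 -0.029  0.217] [-164.    0.  -67.] [ -20.   -9.  -20.   67.   11. -131.]
1.2 [ 0.544 -0.051  0.232] [-141.    0.  -68.] [ -32.  -38.  -45.   58.   31. -138.]
1.55 [ 0.496 -0.071  0.226] [-121.    0.  -67.] None
9 [ 0.416 -0.104  0.277] [-121.    0.  -67.] None
```

Run:
```python
from h import *
t0=np.radians(15)
p,o=grip(.08,t0,back=.1)
robot.move_pose([.62,-.05,.36],[180,0,112.5]); robot.move_pose(p,o); robot.set_gripper(.034); robot.pause(.2)
w=robot.get_calibration("wrist"); f=robot.grab_frame("wrist")
cv2.imwrite("pics/pre.png",f)
g=f.copy()
c0=BC+.082*bz; ps=[]
for q in(0,.08,.15):
    u=np.cos(q)*bx+np.sin(q)*bz
    L=[c0+.116*u+y*by for y in(-.038,-.027,-.014)]+[c0+.122*u]+[c0+.116*u+y*by for y in(.014,.038)]
    x=proj(w,L); print(q,x.round(0).tolist())
print(robot.observe()["time"],robot.observe()["tool_pos"],robot.observe()["gripper_width"])
```

```text
0 [[288.0, 230.0], [288.0, 215.0], [288.0, 197.0], [297.0, 177.0], [288.0, 156.0], [288.0, 118.0]]
0.08 [[284.0, 235.0], [284.0, 220.0], [284.0, 201.0], [293.0, 181.0], [284.0, 158.0], [284.0, 119.0]]
0.15 [[279.0, 239.0], [279.0, 224.0], [279.0, 204.0], [288.0, 184.0], [279.0, 161.0], [279.0, 120.0]]
18.0167 [0.6799841  0.00563013 0.23991672] 0.034157421109508056
```

View pics/pre.png

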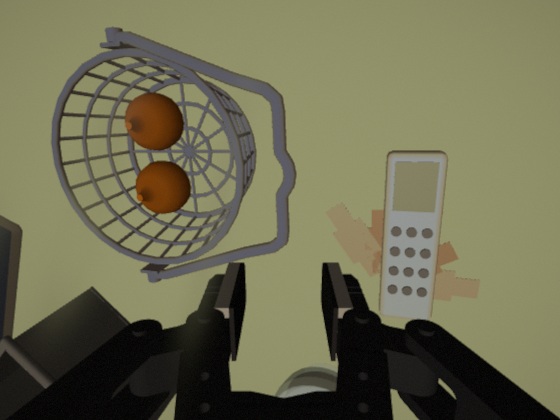

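```bash
sed -i 's/^BC=.*/BC=np.array([.5248,-.0263,0]); BY=np.radians(24)/' h.py
python3 - <<'E'
from h import *
t0=np.radians(15); q0=.1
p,o=grip(q0,t0,back=.1); robot.line_to(p,rotation=o)
p,o=grip(q0,t0); print("guard",robot.line_to(p,guard=10)); ob=robot.observe(); print(ob["tool_pos"],ob["ft_force"])
robot.set_gripper(0.0); ob=robot.observe(); print("w",ob["gripper_width"],ob["ft_force"])
for q in np.linspace(q0,.95,7)[1:]:
    p,o=grip(q,t0-(q-q0)); robot.line_to(p,vel=.08,rotation=o); ob=robot.observe(); print(q.round(2),ob["ft_force"].round(1),ob["gripper_width"].round(4))
print(ob["time"])
a=robot.grab_frame("scene");b=robot.grab_frame("side")
r=lambda I:cv2.resize(I,(400,300),interpolation=2)
cv2.imwrite("pics/up1.png",np.hstack([r(a[165:285,205:365]),r(b[150:285,220:400])]))
E
```

```text
guard False
[0.65453212 0.0015947  0.14684736] [ 0.70426341  1.00237225 -0.00469995]
w 0.005898286917705582 [ 2.9912302  -0.81411284  1.68566189]Traceback (most recent call last):
  File "<stdin>", line 7, in <module>
AttributeError: 'float' object has no attribute 'round'
```

Run:
```python
from h import *
t0=np.radians(15); q0=.1
for q in np.linspace(q0,.95,7)[2:]:
    p,o=grip(q,t0-(q-q0)); robot.line_to(p,vel=.08,rotation=o); ob=robot.observe(); print(round(q,2),ob["ft_force"].round(1),round(ob["gripper_width"],4))
print(ob["time"])
a=robot.grab_frame("scene");b=robot.grab_frame("side")
r=lambda I:cv2.resize(I,(400,300),interpolation=2)
cv2.imwrite("pics/up1.png",np.hstack([r(a[165:285,205:365]),r(b[150:285,220:400])]))
```

```text
0.38 [0.8 0.1 1. ] 0.0061
0.52 [-0.1 -1.2  0.7] 0.0061
0.67 [-1.  -0.4  0.1] 0.0056
0.81 [ 0.2 -0.5  0.9] 0.0056
0.95 [-0.1 -0.8  1. ] 0.0058
21.9
```

View pics/up1.png

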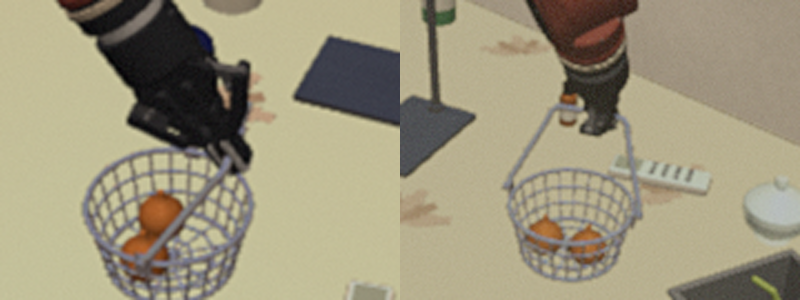

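Run:
```python
from h import *
t0=np.radians(15); q0=.1
q=1.1;p,o=grip(q,t0-(q-q0)); robot.line_to(p,vel=.08,rotation=o); print(robot.observe()["ft_force"].round(1))
robot.set_gripper(.06)
p,o=grip(q,t0-(q-q0),back=.06); robot.line_to(p)
p,o=grip(1.2,0,back=.07); robot.line_to(p,rotation=o)
p,o=grip(1.2,0); print(robot.line_to(p,guard=8),robot.observe()["ft_force"].round(1))
for q in(1.3,1.4,1.5,1.56):
    p,o=grip(q,0); robot.line_to(p,vel=.08); print(q,robot.observe()["ft_force"].round(1))
robot.set_gripper(0); robot.pause(.5); ob=robot.observe(); print(ob["time"],ob["gripper_width"],ob["ft_force"].round(1),ob["tool_pos"])
a=robot.grab_frame("scene");b=robot.grab_frame("side")
cv2.imwrite("pics/up2s.png",a);cv2.imwrite("pics/up2d.png",b)
r=lambda I:cv2.resize(I,(400,300),interpolation=2)
cv2.imwrite("pics/up2.png",np.hstack([r(a[165:285,205:365]),r(b[150:285,220:400])]))
```

```text
[-0.1 -0.   2.5]
False [-0.4 -0.2  0.9]
1.3 [-0.4 -1.3 -0.2]
1.4 [ 0.2 -0.4 -0.4]
1.5 [0.3 0.6 0.5]
1.56 [-0.1  0.8  0.5]
27.45 0.005893800813226312 [-0.4  1.1  1.6] [ 0.53696851 -0.05045306  0.25207723]
```

View pics/up2.png

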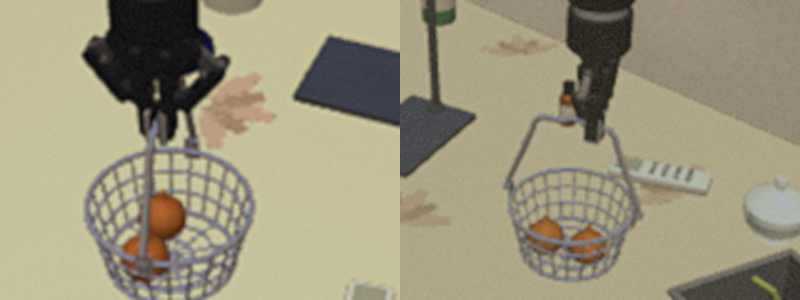

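```bash
cat >> h.py <<'E'
HY=np.radians(16);hx=np.array([np.cos(HY),np.sin(HY),0]);hy=np.array([-np.sin(HY),np.cos(HY),0]);SEAT=np.array([.5005,.3295,0])
def hang(x,z,y=-.027): return SEAT+x*hx+y*hy+[0,0,z]
HO=[180,0,106]
E
python3 - <<'E'
from h import *
o=robot.observe();p=o["tool_pos"]
robot.line_to([p[0],p[1],.30],vel=.1); robot.pause(.3); o=robot.observe(); print(o["ft_force"].round(1),o["torque"].round(2),o["gripper_width"])
robot.line_to([p[0],p[1],.385],vel=.12)
robot.line_to([.42,.10,.385],vel=.15,rotation=HO)
robot.line_to(hang(-.075,.385),vel=.12)
robot.pause(.4)
for n in("scene","side"): cv2.imwrite(f"pics/pre_{n}.png",robot.grab_frame(n))
w=robot.get_calibration("wrist");cv2.imwrite("pics/pre_w.png",robot.grab_frame("wrist"))
robot.line_to(hang(-.0,.375),vel=.06,guard=12)
robot.pause(.4)
import json
w=robot.get_calibration("wrist");json.dump({k:(v.tolist() if hasattr(v,"tolist") else v) for k,v in w.items()},open("calh.json","w"))
F={n:robot.grab_frame(n) for n in("scene","side","wrist")}
for n in F: cv2.imwrite(f"pics/at_{n}.png",F[n])
r=lambda I:cv2.resize(I,(400,300),interpolation=2)
W=F["wrist"]
im=np.vstack([np.hstack([r(F["scene"][60:240,270:510]),r(F["side"][90:240,120:320])]),np.hstack([r(W),r(W[120:330,140:420])])])
cv2.imwrite("pics/at.png",im); o=robot.observe();print(o["time"],o["ft_force"].round(1),o["torque"].round(2),o["gripper_width"],o["tool_pos"])
sx=proj(w,[SEAT+[0,0,.253],SEAT-.024*hx+[0,0,.276],SEAT+.1*hx+[0,0,.253]]);print(sx)
E
```

```text
[-0.2  0.2 -5. ] [-0.13 -0.02  0.01] 0.006164628774416839
34.95 [-0.1 -0.1 -4.9] [-0.07 -0.08 -0.06] 0.0059854934273498046 [0.50792785 0.3035257  0.37500367]
[[284.28664418 193.39378631]
 [235.93204626 206.09364485]
 [464.14091496 193.40697218]]
```

View pics/at.png

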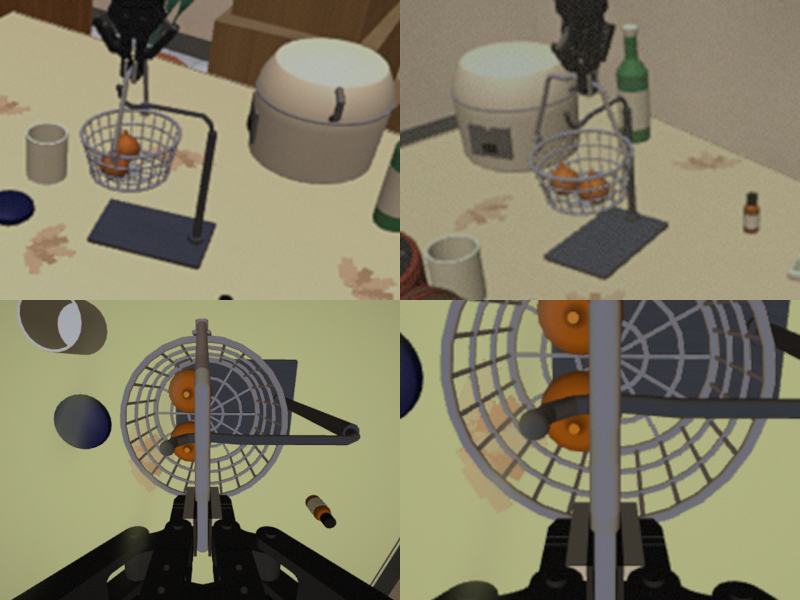

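Run:
```python
from h import *
import json
w=json.load(open("calh.json")); f=cv2.imread("pics/at_wrist.png")
M=SEAT+[0,0,.375-.054]  # straight-bar height, mid
for n,y,z in(("far ear",.094,-.116),("far corner",.04,0),("hump",0,.006),("near corner",-.04,0),("near ear",-.094,-.116)):
    p=M+y*hy+[0,0,z]; x=proj(w,[p])[0]; v=(x-[w["cx"],w["cy"]])/K(w)[0,0]; r=np.hypot(*v); print(n,x.round(0),"fish",(v*(1-.3*r*r)*K(w)[0,0]+[w["cx"],w["cy"]]).round(0))
print(f[20:360:8,284].tolist())
```

```text
far ear [284.  21.] fish [284.  37.]
far corner [285. 135.] fish [285. 136.]
hump [285. 250.] fish [285. 250.]
near corner [285. 333.] fish [285. 328.]
near ear [284. 294.] fish [284. 293.]
[[123, 171, 169], [120, 107, 108], [66, 74, 86], [68, 75, 86], [67, 75, 86], [70, 77, 89], [69, 77, 89], [65, 72, 83], [65, 72, 82], [64, 72, 83], [98, 109, 110], [97, 108, 110], [110, 109, 110], [121, 110, 110], [122, 109, 110], [124, 111, 111], [124, 112, 112], [122, 110, 111], [124, 111, 111], [123, 110, 110], [123, 111, 111], [122, 109, 110], [123, 110, 110], [124, 111, 112], [120, 112, 112], [119, 110, 111], [120, 111, 110], [123, 110, 110], [122, 110, 110], [124, 111, 111], [123, 110, 110], [123, 111, 110], [115, 111, 110], [116, 109, 109], [121, 108, 108], [122, 109, 110], [122, 110, 109], [123, 109, 110], [122, 109, 109], [123, 110, 110], [122, 109, 110], [120, 107, 108], [127, 175, 172]]
```

Run:
```python
from h import *
robot.line_to(hang(0,.315),vel=.06); print(robot.observe()["ft_force"].round(1))
print(robot.line_to(hang(0,.294),vel=.02,guard=3.2)); o=robot.observe(); print(o["tool_pos"],o["ft_force"].round(1),o["time"])
```

```text
[ 0.3 -0.4 -4.7]
True
[0.50780907 0.30355527 0.30067152] [1.9 0.8 1.6] 36.8
```

Run:
```python
from h import *
robot.set_gripper(.03); robot.pause(.8); print(robot.observe()["ft_force"].round(1))
robot.set_gripper(.05)
p=robot.observe()["tool_pos"]; robot.line_to([p[0],p[1],.40],vel=.12,guard=4); o=robot.observe(); print(o["tool_pos"],o["ft_force"].round(1))
robot.move_pose([.5,-.05,.42],[180,0,90]); robot.pause(2); o=robot.observe(); print(o["time"],o["ft_force"].round(1))
s,d=robot.get_calibration("scene"),robot.get_calibration("side")
F={}
for n,c in(("scene",s),("side",d)):
    f=robot.grab_frame(n); robot.pause(.3); g=robot.grab_frame(n); F[n]=f
    print(n,"motion",int((cv2.absdiff(f,g).max(2)>40).sum()))
    cv2.imwrite(f"pics/end_{n}.png",f)
    h=cv2.cvtColor(f,cv2.COLOR_BGR2HSV); m=cv2.inRange(h,(3,150,60),(18,255,255))
    k,l,st,ce=cv2.connectedComponentsWithStats(m)
    print([(st[i,4],ce[i].round(0).tolist()) for i in range(1,k) if st[i,4]>40])
    print("expected onions",proj(c,[SEAT+[0,0,.08]]).round(0),"bail",proj(c,[SEAT+[0,0,.253]]).round(0),"caddy",proj(c,[[.506,-.339,.03]]).round(0))
r=lambda I:cv2.resize(I,(400,300),interpolation=2)
cv2.imwrite("pics/end.png",np.vstack([np.hstack([r(F["scene"][60:240,270:510]),r(F["side"][90:240,120:320])]),np.hstack([r(F["scene"]),r(F["side"])])]))
```

```text
[ 0.2 -0.3  0.5]
[0.50731861 0.30327173 0.39922093] [ 0.1 -0.1  0.2]
42.6083 [-0.3 -0.3 -0.2]
scene motion 0
[(np.int32(260), [204.0, 43.0]), (np.int32(3801), [295.0, 39.0]), (np.int32(43), [513.0, 10.0]), (np.int32(155), [229.0, 24.0]), (np.int32(2183), [157.0, 81.0]), (np.int32(56), [97.0, 96.0]), (np.int32(1844), [139.0, 185.0]), (np.int32(143), [345.0, 169.0]), (np.int32(71), [181.0, 172.0]), (np.int32(63), [403.0, 249.0]), (np.int32(956), [10.0, 288.0]), (np.int32(105), [181.0, 323.0]), (np.int32(280), [164.0, 339.0])]
expected onions [[345. 173.]] bail [[350. 119.]] caddy [[171. 336.]]
side motion 1
[(np.int32(2852), [57.0, 18.0]), (np.int32(582), [312.0, 14.0]), (np.int32(56), [313.0, 51.0]), (np.int32(382), [74.0, 109.0]), (np.int32(42), [12.0, 120.0]), (np.int32(105), [25.0, 129.0]), (np.int32(358), [91.0, 157.0]), (np.int32(483), [45.0, 173.0]), (np.int32(44), [29.0, 151.0]), (np.int32(48), [108.0, 177.0]), (np.int32(63), [20.0, 187.0]), (np.int32(1722), [82.0, 219.0]), (np.int32(59), [204.0, 196.0]), (np.int32(73), [79.0, 261.0]), (np.int32(42), [107.0, 254.0]), (np.int32(75), [95.0, 268.0]), (np.int32(55), [122.0, 269.0]), (np.int32(66), [70.0, 280.0]), (np.int32(187), [385.0, 313.0]), (np.int32(3690), [115.0, 371.0]), (np.int32(45), [173.0, 334.0])]
expected onions [[213. 198.]] bail [[208. 150.]] caddy [[384. 313.]]
```

```bash
python3 -c "
from plant import robot
robot.job_done();print(robot.observe()['time'])"
```

```text
the job is handed in; nothing more can be done
the job is handed in; nothing more can be done
```

I handed the job in at about 43 s of the 72 s allowed. The robot gives no verdict, so success rests on my own checks.

**What I did:**
1. I lifted the sprouted onion by its shoot and set it in the caddy.
2. I gripped the handle and swung it to about 63°. I then re-gripped it with the tool pointing down and brought it upright, with the basket still on the table.
3. I carried the basket by the straight part of the handle beside the hump, threaded the handle over the hook's tip and lowered it onto the seat.
4. I let go and moved the arm clear.

**What the checks showed:**
- **Onion in the caddy:** a picture after release showed it standing there, and the final colour mask still finds orange there (the caddy also holds orange scraps).
- **Basket load:** the force on the wrist was about 5 N with the basket lifted, which fits the basket and two onions.
- **Seating:** contact on the hook came at tool height 0.3007 m, against 0.301 m expected. The full load passed to the hook, and the wrist force was about 0 N after release.
- **At rest:** frames taken 0.3 s apart showed no motion.
- **Good onions:** the scene mask finds orange within a few pixels of where they should be in the hanging basket. The side view shows only part of one.

**Less certain:**
- **No final look:** the 12-picture limit stopped me viewing the hung basket, so that check rests on forces and colour masks alone. I also did not check the bystanders' positions at the end. No unexpected contact force appeared, and none looked moved in the views I had.
- **Wrist camera:** known lengths came out 3–5% short in its pictures, which looks like uncorrected barrel distortion. I used an approximate correction.

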